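Press the valve caps home and hang the guard over them

TASK

Two orange valve caps stand proud of the slanted assembly nest: reach in at a slant under the steel bar and press both straight down until they are fully home. Then hang the yellow bent guard astride the middle of the bar, lowering it right down on to the bar before letting go. Leave the grease pot, the red bottle and the loose brass valve where they are.

Things in the scene. Friction and masses are not known exactly. Their poses are not given: they have to be found in the camera images.
- nest: Slanted assembly nest, bolted down, turned up to 20 degrees: grey base plate 120 (x) x 360 (y) x 12 mm with an aluminium block (100 x 220 mm) whose top face slopes 35 degrees towards the robot (nest -x) and carries two orange caps side by side. Origin under the base plate's middle, z up. A tool pointing straight down over a cap would run its gripper body into the bar above.
- cap_left_top (a point): Centre of the pressing face of the orange cap at the nest's +y end: a round flange 60 mm across, 16 mm thick, on a brass stem. z points straight out of the slope (35 degrees from vertical, leaning to nest -x); y is level, parallel to the bar. Pressing moves it along -z. When home the flange lies on the slope and this point is 98 mm above the table, 125 mm below the bar's axis.
- cap_left (a joint): How far that cap has been pushed in, in m: 0 is 20 mm proud, 0.020 is fully home (hard stop). It starts 10 to 20 mm proud, drags with about 8 N, has no spring and stays where it is left.
- cap_right_top (a point): The same point on the other orange cap, at the nest's -y end; the caps' centres are 90 mm apart, 45 mm either side of the nest's middle. Axes as for cap_left_top.
- cap_right (a joint): How far the right cap has been pushed in, in m: as for cap_left, 0.020 is fully home.
- bar_mid (a point): Middle of the axis of the steel bar over the caps, 223 mm above the table, fixed to the nest. The bar is 16 mm in diameter, level, along this frame's y, between two 18 mm posts 170 mm either side of the middle (post tops 234 mm above the table); z is up, x points away from the sloped side.
- guard: Yellow bent-sheet saddle, open below, 170 mm long (its y), 57 mm high, 200-400 g, standing on its skirts; origin mid foot plane, z up. Crown 34 mm wide (26 inside), then parallel upright sides 34 mm deep, then 22 mm skirts flared to about 58 mm wide. Sheet 4 mm. Grip the upright sides, across x, tips at most 33 mm below the crown's top; the bar goes between the sides.
- guard_crown (a point): Middle of the underside of the guard's crown, 53 mm above the guard's feet, axes as guard; it lies 8 mm above the bar's axis when the guard hangs on the bar.
- grease_pot: Bystander: dark round pot with red grease, 72 mm in diameter, 42 mm high, loose; origin at the centre of its underside.
- red_bottle: Bystander: red bottle, 56 mm in diameter, 150 mm high, loose, upright; origin at the centre of its underside.
- valve: Bystander: loose brass valve lying on the table close beside the guard, 22 x 107 x 30 mm with an orange end, long axis y; origin under its middle.
There are look-alikes about, which are no part of the job. Several things look just like the guard: the one meant starts farthest to the robot's right.

How it is judged:
On the way, in this order (a step that is already met when the one before it is completed fails the run):
1. both caps are pressed fully home while the guard is still off the bar (value of joint each of cap_left, cap_right above 0.0182 m and distance between guard_crown and bar_mid above 0.08 m), for 0.2 s.
2. the guard, still held, is lowered astride the bar until its crown is within about 14 mm of it (z of guard_crown in the frame of bar_mid between 0.002 and 0.022 m and x of guard_crown in the frame of bar_mid between -0.015 and 0.015 m and y of guard_crown in the frame of bar_mid between -0.04 and 0.04 m and contact force between the fingers and guard above 1 N), for 0.1 s.
At the end, for the whole second after the job is handed in: Both caps are within 1.8 mm of fully home; the guard hangs astride the bar, its crown resting on it, within 30 mm of the bar's middle, along the bar to 0.15 rad, tilted less than 0.4 rad, released and at rest; the bystanders have been left alone (value of joint each of cap_left, cap_right above 0.0182 m and z of guard_crown in the frame of bar_mid between 0.002 and 0.015 m and x of guard_crown in the frame of bar_mid between -0.013 and 0.013 m and y of guard_crown in the frame of bar_mid between -0.03 and 0.03 m and angle between the y axis of guard and the y axis of bar_mid, either way round below 0.15 rad and angle between guard's own z axis and vertical below 0.4 rad and contact force between guard and nest above 0.5 N and linear speed of guard below 0.03 m/s and angular speed of guard below 0.3 rad/s); the robot touches nothing.
It fails at once if the grease pot is shifted more than 25 mm (distance of grease_pot from where it was at the start of the episode above 0.025 m).
It fails at once if the red bottle is shifted more than 25 mm (distance of red_bottle from where it was at the start of the episode above 0.025 m).
It fails at once if the valve is shifted more than 25 mm (distance of valve from where it was at the start of the episode above 0.025 m).
It fails at once if the red bottle or the grease pot is tipped over (angle between any of red_bottle, grease_pot's own z axis and vertical above 0.5 rad).
It also fails if it takes over 72 s, if anything falls off the work surface, if the arm or the gripper's body presses on something with over 40 N, if the wrist force passes 120 N, or if a joint passes its speed limit or range.

ROBOT

A 6-joint arm with a two-finger parallel gripper is mounted at the origin on the work surface. World frame = base frame: x ahead of the robot, y to its left, z up, the work surface at z = 0. Lengths are in m, angles in rad, forces in N, time in s.
With the tool pointing down it reaches from about 0.3 to 0.75 m from the base axis. Payload 8.5 kg.
Tool frame: the origin (TCP) lies between the finger pads, 19 mm behind the fingertips; this is the grasp point; z points along the fingers, y is the line along which they close (so a half turn about z gives the same grasp; the last joint's range is limited). The gripper opens to 88 mm and grips with 3 to 60 N. Pads are 18 mm wide; open, the fingers measure 123 mm over their backs; the gripper's body (75 mm by 187 mm) begins 45 mm behind the grasp point.
Start: joints at [-1.527, 0.381, 1.297, -0, 1.464, -0.215], TCP at [0.141, -0.532, 0.257] pointing down, gripper open.
Joint ranges: [-3.11, 3.11], [-0.89, 2.33], [0.22, 2.48], [-1.42, 4.56], [0.17, 2.85], [-2.88, 2.88]. Speed limits (rad/s): [2.39, 2.39, 3.14, 3.14, 3.14, 3.14].

INTERFACE

Orientations are given as a unit quaternion [w, x, y, z].
In Python, from rig import arm gives the robot as it stands. The module is installed in compiled form; this text tells all that it offers.
- The arm moves only by the tool drive_tool, never from a script. Its argument "plan" is one flat list of numbers, 7 for each row, row after row: the shift along the tool's x, y, z in mm, then the turn, a rotation vector about the tool's x, y, z in degrees, then the finger opening in mm, from 0 to 88.1. A call has 1 to 12 rows; each row shifts and turns the commanded pose from where the row before left it, along the tool's axes as they then stand; what a row does not reach is not made up. A row lasts 1/12 s, in which the tool goes at most 41.7 mm and 7.16 degrees, less where a joint would pass 70% of its speed; a pose out of reach is approached as far as the arm can. A call with a gripper value outside its range is refused whole. The fingers move at their own pace and stop on an object; "squeeze" is the grip in N (left out, the last holds). Time passes only in rows, so rows that do not move let the fingers close. It gives the time, the measured TCP pose, the force, the opening and the grip force at its end, in the units of the state.
- arm.sense(): the state, without advancing time (a new reading comes with each control period).
- arm.capture(name): name is "scene" or "top" or "wrist"; returns the picture (480x640x3 uint8, blue, green, red); there is no depth.
- arm.camera_params(name): a dict with "fx", "fy", "cx", "cy" (pixels), "R" (3x3) and "t" (3): a world point X has camera coordinates R X + t. Camera axes: x right, y down, z forward; pixel columns grow to the right and rows downward; lengths in m; the calibration is good to about 2 mm. A picture is of the moment at which its call begins: read the wrist's pose just before it. camera_params takes no time and is no camera call; for the wrist camera it gives the pose at the moment of the call.
- arm.hand_in(): hands the job in; it is judged then, once.
The state is a dict: "time_s": time; "joint_pos": joint angles; "qd": joint speeds; "tau": joint torques, N m; "ee_pos": TCP position; "eef_rot": TCP orientation; "wrist_force": force on the tool from outside, world axes, zero at the start; "ft_torque": the same for the moment, N m; "grip_width": finger opening in m; "grip_force": force on a finger pad.
Only numpy, scipy, OpenCV 4.12 (cv2) and the standard library are available. Lean on these libraries where they do the work, as an engineer would, in place of code of your own. Each camera call takes 0.05 s, during which the arm holds its last target. There are 200 camera calls.

## Working session

There is one attempt and no reset: what is moved stays moved. The work goes in short steps, Python scripts to look and compute and a tool call to move; the robot and the scene stay as the last step left them, time stands still between calls to the robot, and variables do not carry over. Pictures are saved under pics/ and viewed, at most 10 in all, crops included, and the job is handed in when it is done.

Besides the shell and the picture viewer there is one more tool, called after ">>>" by a JSON object that holds its "fn" and its "kwargs", one argument or row to a line. drive_tool: Moves the arm, as the interface text tells. Its arguments: {"type":"object","properties":{"plan":{"type":"array","items":{"type":"number"}},"squeeze":{"type":"number"}},"required":["plan"]}

```bash
mkdir -p pics; python3 - <<'E'
from rig import arm
import cv2,numpy as np
for n in("scene","top"):
    im=arm.capture(n);cv2.imwrite(f"pics/{n}0.png",im)
    p=arm.camera_params(n);R=np.array(p["R"]);t=np.array(p["t"])
    print(n,p["fx"],p["cx"],p["cy"],"C",-R.T@t,R.round(3).tolist())
print(arm.sense())
E
```

```text
scene 486.8762356509693 323.73449007058133 242.12651283946357 C [1.23669337 0.45283267 0.8178326 ] [[-0.555, 0.832, 0.009], [0.549, 0.375, -0.747], [-0.625, -0.409, -0.665]]
top 471.5045216742349 319.24576678180694 247.22653958891493 C [0.44763691 0.02064454 1.07655859] [[-0.0, -1.0, -0.024], [-0.991, 0.003, -0.134], [0.134, 0.024, -0.991]]
{'time_s': 0.1, 'joint_pos': array([-1.52729585e+00,  3.81093931e-01,  1.29813380e+00,  1.47701629e-06,
        1.46361597e+00, -2.15305473e-01]), 'qd': array([ 0.00054171, -0.00065085, -0.00218955,  0.00035192,  0.00039706,
        0.00099742]), 'tau': array([ 4.59816452e-03, -4.38652861e+01, -2.24911541e+01,  7.15462491e-02,
        3.42175900e-02, -7.81570930e-05]), 'ee_pos': array([ 0.14074464, -0.53145288,  0.25693539]), 'eef_rot': array([-6.23151955e-04,  9.91638928e-01,  1.29042026e-01,  5.43993098e-05]), 'wrist_force': array([-0.686768  , -0.85957831,  0.84917519]), 'ft_torque': array([ 0.00013212,  0.02606007, -0.01545009]), 'grip_force': 0.0, 'grip_width': 0.08807230894842448}
```

View pics/scene0.png

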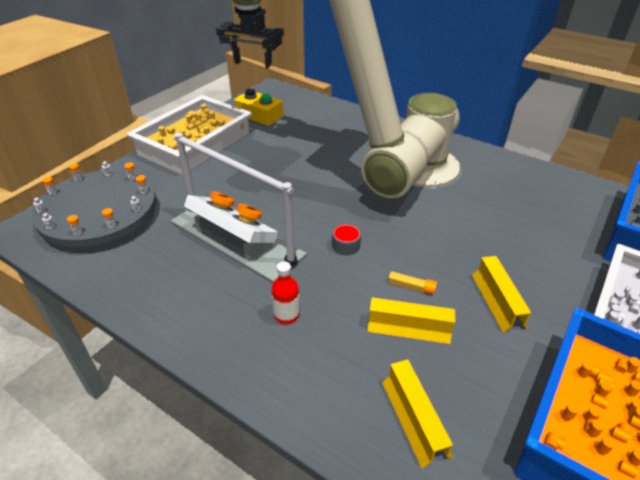

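View pics/top0.png

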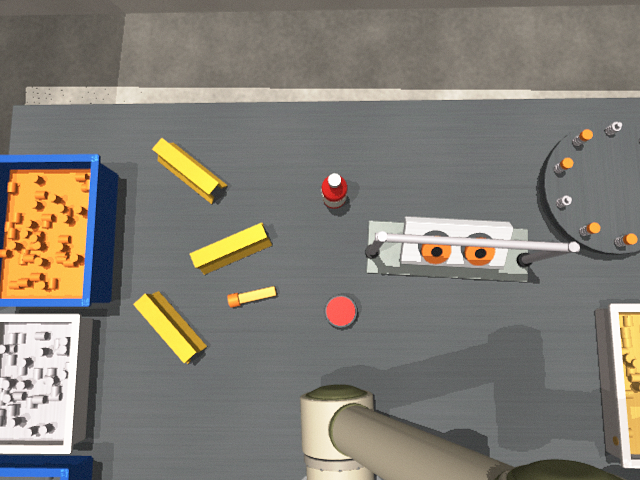

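The scene view has the three yellow guards at (412,320), (502,293) and (417,412). In the top view they are at (230,248), (190,170) and (170,327). In the top view, image right is −y, the robot's right, so the guard at (230,248), beside the valve (250,297), is the one meant. The nest bar runs from (382,238) to (574,246) in the top view. Its post tops are at (180,138) and (288,187) in the scene view. I'll measure these and confirm with enlarged crops.

```bash
cat >h.py <<'E'
import numpy as np,cv2
from rig import arm
def ray(p,uv):
    R=np.array(p["R"]);t=np.array(p["t"]);C=-R.T@t
    d=R.T@np.array([(uv[0]-p["cx"])/p["fx"],(uv[1]-p["cy"])/p["fy"],1.]);return C,d/np.linalg.norm(d)
def onz(p,uv,z):
    C,d=ray(p,uv);return C+d*(z-C[2])/d[2]
def tri(rs):
    A=np.zeros((3,3));b=np.zeros(3)
    for C,d in rs:
        P=np.eye(3)-np.outer(d,d);A+=P;b+=P@C
    X=np.linalg.solve(A,b);return X,[np.linalg.norm((np.eye(3)-np.outer(d,d))@(X-C)) for C,d in rs]
def proj(p,X):
    c=np.array(p["R"])@X+np.array(p["t"]);return np.array([p["fx"]*c[0]/c[2]+p["cx"],p["fy"]*c[1]/c[2]+p["cy"]])
E
python3 - <<'E'
from h import *
T=arm.camera_params("top");S=arm.camera_params("scene")
for n in("top","scene"):
    im=cv2.imread(f"pics/{n}0.png");h=cv2.cvtColor(im,cv2.COLOR_BGR2HSV)
    for nm,lo,hi in(("or",(5,180,120),(16,255,255)),("ye",(22,150,60),(32,255,255)),("yeb",(22,150,190),(32,255,255)),("red",(0,200,120),(3,255,255))):
        m=cv2.inRange(h,lo,hi);k,l,st,c=cv2.connectedComponentsWithStats(m)
        print(n,nm,[(c[i].round(1).tolist(),int(st[i,4])) for i in range(1,k) if st[i,4]>60 and (100<c[i][0]<520)])
        if nm=="yeb":
            for i in range(1,k):
                if st[i,4]>400 and (np.hypot(*(c[i]-np.array([230,248] if n=="top" else [412,320])))<30):
                    r=cv2.minAreaRect(np.argwhere(l==i)[:,::-1].astype(np.float32));print(r,cv2.boxPoints(r).round(1).tolist())
a=cv2.imread("pics/top0.png");b=cv2.imread("pics/scene0.png")
f=lambda i,x,y,w,h:cv2.resize(i[y:y+h,x:x+w],(400,300),interpolation=cv2.INTER_CUBIC)
cv2.imwrite("pics/crop1.png",np.vstack([np.hstack([f(a,180,195,120,90),f(a,360,185,240,180)]),np.hstack([f(b,350,270,120,90),f(b,160,120,160,120)])]))
E
```

```text
top or [([434.9, 252.8], 360), ([478.3, 255.0], 354)]
top ye [([185.5, 166.1], 1147), ([227.9, 245.4], 1260), ([164.9, 328.4], 1282)]
top yeb [([185.3, 165.9], 1132), ([227.8, 244.9], 1189), ([164.5, 328.2], 1257)]
((227.82757568359375, 244.9310302734375), (15.231546401977539, 78.25863647460938), 66.80140686035156) [[188.89999389648438, 253.3000030517578], [260.79998779296875, 222.5], [266.79998779296875, 236.5], [194.89999389648438, 267.29998779296875]]
top red [([333.6, 190.1], 310)]
scene or [([221.5, 198.9], 215), ([248.7, 211.6], 230)]
scene ye [([260.8, 108.7], 874), ([183.0, 128.0], 218), ([164.2, 138.9], 167), ([500.3, 293.2], 2223), ([410.1, 279.6], 235), ([411.0, 320.1], 2905), ([416.0, 413.2], 3501)]
scene yeb [([247.0, 98.9], 133), ([183.0, 128.0], 218), ([164.2, 138.9], 167), ([505.9, 285.6], 953), ([410.1, 279.6], 235), ([490.4, 300.2], 411), ([412.4, 309.8], 1138), ([409.2, 332.0], 874), ([421.2, 405.8], 1858), ([405.5, 421.9], 727)]
((412.53997802734375, 309.719970703125), (85.27708435058594, 13.435029029846191), 8.13010311126709) [[369.3999938964844, 310.29998779296875], [371.29998779296875, 297.0], [455.70001220703125, 309.1000061035156], [453.79998779296875, 322.3999938964844]]
((409.0770568847656, 331.986572265625), (83.61457061767578, 10.532173156738281), 8.530765533447266) [[367.0, 331.0], [368.5, 320.6000061035156], [451.20001220703125, 333.0], [449.6000061035156, 343.3999938964844]]
scene red [([346.3, 232.9], 297), ([284.6, 289.0], 520)]
```

View pics/crop1.png

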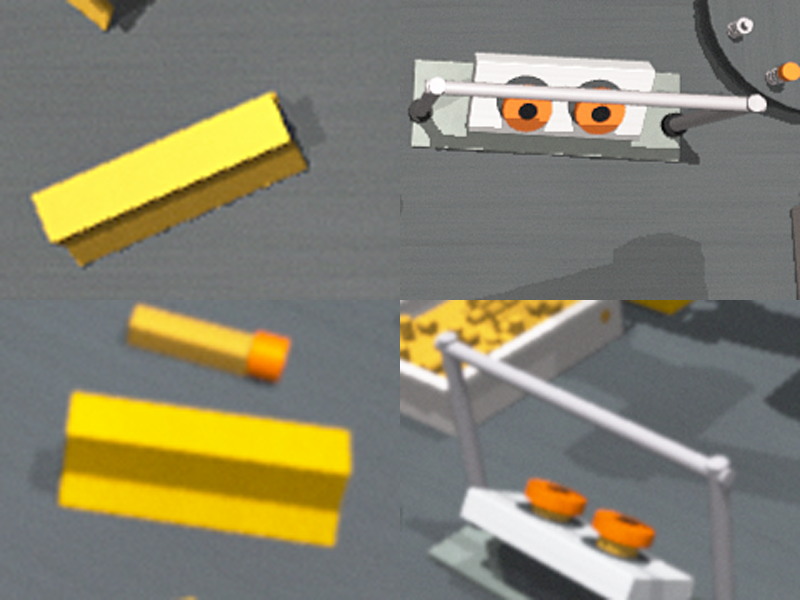

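The crop confirms the guard, with its lit crown centred at top (228,245) and the valve beside it. The cap centre dots are at top (436,252) and (480,253), and scene (253,210) and (227,196).

```bash
python3 - <<'E'
from h import *
T=arm.camera_params("top");S=arm.camera_params("scene")
def dots(n,cs):
    im=cv2.imread(f"pics/{n}0.png").max(axis=2);o=[]
    for c in cs:
        x,y=int(c[0])-5,int(c[1])-5
        m=(im[y:y+11,x:x+11]<60).astype(np.uint8);M=cv2.moments(m,True)
        o.append((M["m10"]/M["m00"]+x,M["m01"]/M["m00"]+y,M["m00"]))
    return o
dt=dots("top",[(436,252),(480,253)]);ds=dots("scene",[(253,210),(227,196)]);print(dt,ds)
pl=tri([ray(T,(381.6,237.2)),ray(S,(287.2,186.4))]);pr=tri([ray(T,(574.2,246.8)),ray(S,(178.8,136.4))])
print("posts",pl,pr)
for p,q in((T,[(381.6,237.2),(574.2,246.8)]),(S,[(287.2,186.4),(178.8,136.4)])): print([onz(p,u,.234).round(4) for u in q])
mid=(pl[0]+pr[0])/2;dv=pl[0]-pr[0];yaw=np.arctan2(-dv[0],dv[1]);print("mid",mid,"len",np.linalg.norm(dv),"yaw",np.degrees(yaw))
ex=np.array([np.cos(yaw),np.sin(yaw),0]);ey=np.array([-np.sin(yaw),np.cos(yaw),0])
for a,b in zip(dt,ds):
    X,e=tri([ray(T,a[:2]),ray(S,b[:2])]);d=X-mid;print("cap",X,e,"rel nest x,y",d@ex,d@ey)
c=[[188.9,253.3],[260.8,222.5],[266.8,236.5],[194.9,267.3]]
g=np.array([onz(T,u,.057) for u in c]);print("guard top",g.mean(0),[np.linalg.norm(g[i]-g[i-1]).round(4) for i in range(4)])
d=g[0]-g[1];print("guard yaw",np.degrees(np.arctan2(-d[0],d[1])))
cs=[(371.3,297),(455.7,309.1),(453.8,322.4),(369.4,310.3)]
gs=np.array([onz(S,u,.057) for u in cs]);print("scene",gs.mean(0));d=gs[1]-gs[0];print(np.degrees(np.arctan2(-d[0],d[1])))
v=onz(T,(250,297),.03);print("valve",v,"pot",onz(T,(341,311),.042))
E
```

```text
Traceback (most recent call last):
ZeroDivisionError: float division by zero
```

```bash
python3 - <<'E'
from h import *
T=arm.camera_params("top");S=arm.camera_params("scene")
im=cv2.imread("pics/top0.png").max(axis=2);dt=[]
for x,y in((431,247),(475,248)):
    M=cv2.moments((im[y:y+11,x:x+11]<90).astype(np.uint8),True);dt.append((M["m10"]/M["m00"]+x,M["m01"]/M["m00"]+y))
ds=[(253.2,209.6),(226.8,196.4)];print(dt)
pl=tri([ray(T,(381.6,237.2)),ray(S,(287.2,186.4))]);pr=tri([ray(T,(574.2,246.8)),ray(S,(178.8,136.4))])
print("posts",pl,pr)
for p,q in((T,[(381.6,237.2),(574.2,246.8)]),(S,[(287.2,186.4),(178.8,136.4)])): print([onz(p,u,.234).round(4) for u in q])
mid=(pl[0]+pr[0])/2;dv=pl[0]-pr[0];yaw=np.arctan2(-dv[0],dv[1]);print("mid",mid,"len",np.linalg.norm(dv),"yaw",np.degrees(yaw))
ex=np.array([np.cos(yaw),np.sin(yaw),0]);ey=np.array([-np.sin(yaw),np.cos(yaw),0])
for a,b in zip(dt,ds):
    X,e=tri([ray(T,a[:2]),ray(S,b[:2])]);d=X-mid;print("cap",X,e,"rel nest x,y",d@ex,d@ey)
c=[[188.9,253.3],[260.8,222.5],[266.8,236.5],[194.9,267.3]]
g=np.array([onz(T,u,.057) for u in c]);print("guard top",g.mean(0),[np.linalg.norm(g[i]-g[i-1]).round(4) for i in range(4)])
d=g[0]-g[1];print("guard yaw",np.degrees(np.arctan2(-d[0],d[1])))
cs=[(371.3,297),(455.7,309.1),(453.8,322.4),(369.4,310.3)]
gs=np.array([onz(S,u,.057) for u in cs]);print("scene",gs.mean(0));d=gs[1]-gs[0];print(np.degrees(np.arctan2(-d[0],d[1])))
v=onz(T,(250,297),.03);print("valve",v,"pot",onz(T,(341,311),.042))
E
```

```text
[(436.2926829268293, 251.41463414634146), (480.03846153846155, 252.94871794871796)]
posts (array([ 0.58003477, -0.07126723,  0.22771428]), [np.float64(0.0008235860115507978), np.float64(0.0008235860115508777)]) (array([ 0.56018887, -0.41392853,  0.22675414]), [np.float64(0.0027972361743888894), np.float64(0.002797236174389128)])
[array([ 0.5795, -0.0713,  0.234 ]), array([ 0.5609, -0.4129,  0.234 ])]
[array([ 0.5868, -0.0649,  0.234 ]), array([ 0.5684, -0.3995,  0.234 ])]
mid [ 0.57011182 -0.24259788  0.22723421] len 0.34323686760993133 yaw -3.314694482222643
cap [ 0.56682536 -0.19308619  0.10561257] [np.float64(0.004816227656005135), np.float64(0.004816227656005254)] rel nest x,y -0.006143739613744231 0.049238832673984476
cap [ 0.56276966 -0.28154351  0.10569662] [np.float64(0.005751866302995658), np.float64(0.005751866302995746)] rel nest x,y -0.005078040277869372 -0.03930500786032045
guard top [0.5915256  0.24594174 0.057     ] [np.float64(0.034), np.float64(0.1712), np.float64(0.0342), np.float64(0.1704)]
guard yaw 23.382430528358938
scene [0.59231852 0.24809291 0.057     ]
23.20587887810557
valve [0.47840282 0.19970678 0.03      ] pot [ 0.44763424 -0.00141377  0.042     ]
```

```bash
cat >>h.py <<'E'
from scipy.spatial.transform import Rotation as Ro
MID=np.array([.5702,-.2421,.223]);YAW=np.radians(-3.2)
EX=np.array([np.cos(YAW),np.sin(YAW),0]);EY=np.array([-np.sin(YAW),np.cos(YAW),0]);EZ=np.array([0,0,1.])
N=-np.sin(np.radians(35))*EX+np.cos(np.radians(35))*EZ
def frame(y,z): return np.column_stack([np.cross(y,z),y,z])
RP=frame(-EY,-N)
def cur():
    s=arm.sense();q=s["eef_rot"];return np.array(s["ee_pos"]),Ro.from_quat([q[1],q[2],q[3],q[0]]).as_matrix(),s
def delta(P,R,p0=None,R0=None):
    if p0 is None: p0,R0,_=cur()
    rv=np.degrees(Ro.from_matrix(R0.T@R).as_rotvec());d=R.T@(P-p0)*1e3
    print("rotate first",rv.round(2),np.linalg.norm(rv).round(1),"then shift mm",d.round(1),np.linalg.norm(d).round(1))
E
python3 - <<'E'
from h import *
T=arm.camera_params("top")
for u in((436.29,251.41),(480.04,252.95)):
    d=onz(T,u,.106)-MID;print("cap rel nest",d@EX,d@EY)
delta(MID-.045*EY-.125*EZ+.070*N,RP)
delta(MID+.045*EY-.125*EZ+.070*N,RP)
E
```

```text
cap rel nest -0.003274749403378432 0.04478152228459848
cap rel nest -0.0017538914264594724 -0.04464869644349189
rotate first [-5.58 34.7  17.44] 39.2 then shift mm [ 246.8 -267.9  296.9] 469.9
rotate first [-5.58 34.7  17.44] 39.2 then shift mm [ 246.8 -357.9  296.9] 526.4
```

>>> {"fn": "drive_tool", "kwargs": {
  "plan": [0,0,0,-0.93,5.78,2.91,0,0,0,0,-0.93,5.78,2.91,0,0,0,0,-0.93,5.78,2.91,0,0,0,0,-0.93,5.78,2.91,0,0,0,0,-0.93,5.78,2.91,0,0,0,0,-0.93,5.78,2.91,0,16,-18,0,0,0,0,0,16,-18,0,0,0,0,0,16,-18,0,0,0,0,0,16,-18,0,0,0,0,0,16,-18,0,0,0,0,0,16,-18,0,0,0,0,0]
}}

```text
time_s: 1.1
ee_pos: [0.2259, -0.4272, 0.3125]
eef_rot: [0.009, 0.953, -0.027, 0.3]
wrist_force: [0.8, 0.4, -1.1]
grip_width: 0.0105
grip_force: 0.0
```

```bash
python3 -c "
from h import *
delta(MID-.045*EY-.125*EZ+.070*N,RP);print(cur()[0])"
```

```text
rotate first [ 0.05  0.02 -0.01] 0.1 then shift mm [ 150.1 -159.   297. ] 368.8
[ 0.22585574 -0.42719142  0.31250459]
```

>>> {"fn": "drive_tool", "kwargs": {
  "plan": [12.5,-13.2,24.7,0,0,0,0,12.5,-13.2,24.7,0,0,0,0,12.5,-13.2,24.7,0,0,0,0,12.5,-13.2,24.7,0,0,0,0,12.5,-13.2,24.7,0,0,0,0,12.5,-13.2,24.7,0,0,0,0,12.5,-13.2,24.7,0,0,0,0,12.5,-13.2,24.7,0,0,0,0,12.5,-13.2,24.7,0,0,0,0,12.5,-13.2,24.7,0,0,0,0,12.5,-13.2,24.7,0,0,0,0,12.5,-13.2,24.7,0,0,0,0]
}}

```text
time_s: 2.1
ee_pos: [0.5277, -0.2858, 0.1544]
eef_rot: [0.009, 0.953, -0.027, 0.3]
wrist_force: [0.1, -0.1, -0.2]
grip_width: 0.0
grip_force: 0.0
```

```bash
python3 -c "
from h import *
delta(MID-.045*EY-.125*EZ+.019*N,RP);print(cur()[0])
cv2.imwrite('pics/scene1.png',arm.capture('scene')[80:320,100:420])"
```

```text
rotate first [0.05 0.03 0.02] 0.1 then shift mm [ 0.4 -1.  50.1] 50.2
[ 0.52772338 -0.28575031  0.15442071]
```

View pics/scene1.png

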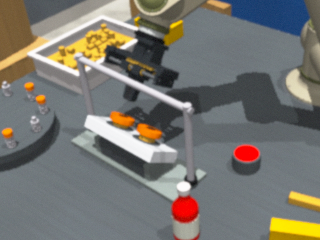

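The closed fingers sit above the right cap (crop about (118,118)), slanted and clear of the bar. I'll press slowly from here.

>>> {"fn": "drive_tool", "kwargs": {
  "plan": [0,0,12,0,0,0,0,0,0,10,0,0,0,0,0,0,6,0,0,0,0,0,0,4,0,0,0,0,0,0,4,0,0,0,0,0,0,4,0,0,0,0,0,0,3,0,0,0,0,0,0,3,0,0,0,0,0,0,2,0,0,0,0,0,0,1,0,0,0,0]
}}

```text
time_s: 2.98
ee_pos: [0.5544, -0.2888, 0.1154]
eef_rot: [0.01, 0.953, -0.027, 0.301]
wrist_force: [-5.9, -0.6, 4.5]
grip_width: 0.0007
grip_force: 3.7
```

>>> {"fn": "drive_tool", "kwargs": {
  "plan": [0,0,0.5,0,0,0,0,0,0,0.5,0,0,0,0]
}}

```text
time_s: 3.15
ee_pos: [0.5549, -0.2888, 0.1147]
eef_rot: [0.01, 0.953, -0.027, 0.301]
wrist_force: [-6.9, -0.2, 4.9]
grip_width: 0.0005
grip_force: 3.7
```

>>> {"fn": "drive_tool", "kwargs": {
  "plan": [0,0,0.5,0,0,0,0,0,0,0.5,0,0,0,0,0,0,0.5,0,0,0,0]
}}

```text
time_s: 3.4
ee_pos: [0.5557, -0.2888, 0.1135]
eef_rot: [0.01, 0.953, -0.027, 0.301]
wrist_force: [-5.3, -0.9, 5.4]
grip_width: 0.0005
grip_force: 3.7
```

>>> {"fn": "drive_tool", "kwargs": {
  "plan": [0,0,0.5,0,0,0,0,0,0,0.5,0,0,0,0]
}}

```text
time_s: 3.57
ee_pos: [0.5563, -0.2889, 0.1127]
eef_rot: [0.01, 0.953, -0.027, 0.301]
wrist_force: [-6.5, -0.3, 4.7]
grip_width: 0.0004
grip_force: 3.7
```

>>> {"fn": "drive_tool", "kwargs": {
  "plan": [0,0,0.5,0,0,0,0,0,0,0.5,0,0,0,0]
}}

```text
time_s: 3.73
ee_pos: [0.5569, -0.2889, 0.1119]
eef_rot: [0.01, 0.953, -0.027, 0.301]
wrist_force: [-6.2, 0.4, 4.7]
grip_width: 0.0002
grip_force: 3.7
```

>>> {"fn": "drive_tool", "kwargs": {
  "plan": [0,0,0.5,0,0,0,0,0,0,0.5,0,0,0,0]
}}

```text
time_s: 3.9
ee_pos: [0.5571, -0.2889, 0.1116]
eef_rot: [0.01, 0.953, -0.027, 0.301]
wrist_force: [-18.1, 0.6, 17.0]
grip_width: -0.0001
grip_force: 12.0
```

>>> {"fn": "drive_tool", "kwargs": {
  "plan": [0,0,0.5,0,0,0,0,0,0,0.5,0,0,0,0]
}}

```text
time_s: 4.07
ee_pos: [0.5572, -0.2889, 0.1115]
eef_rot: [0.01, 0.953, -0.026, 0.301]
wrist_force: [-28.2, 3.2, 24.6]
grip_width: 0.0002
grip_force: 18.6
```

>>> {"fn": "drive_tool", "kwargs": {
  "plan": [0,0,0.5,0,0,0,0,0,0,0.5,0,0,0,0]
}}

```text
time_s: 4.23
ee_pos: [0.5573, -0.289, 0.1114]
eef_rot: [0.01, 0.953, -0.026, 0.301]
wrist_force: [-37.5, 4.9, 35.2]
grip_width: 0.0007
grip_force: 25.3
```

The right cap is against its hard stop (force rose 8 → 50 N with no travel). Next is the left cap.

>>> {"fn": "drive_tool", "kwargs": {
  "plan": [0,0,-15,0,0,0,0,0,0,-30,0,0,0,0,0,-30,0,0,0,0,0,0,-30,0,0,0,0,0,0,-30,0,0,0,0,0,0,0,12,0,0,0,0,0,0,8,0,0,0,0,0,0,6,0,0,0,0,0,0,4,0,0,0,0,0,0,4,0,0,0,0,0,0,4,0,0,0,0,0,0,3,0,0,0,0]
}}

```text
time_s: 5.23
ee_pos: [0.5619, -0.199, 0.1122]
eef_rot: [0.009, 0.953, -0.027, 0.301]
wrist_force: [-4.4, 3.8, 6.3]
grip_width: 0.0003
grip_force: 3.9
```

>>> {"fn": "drive_tool", "kwargs": {
  "plan": [0,0,0.5,0,0,0,0,0,0,0.5,0,0,0,0]
}}

```text
time_s: 5.4
ee_pos: [0.5623, -0.199, 0.1115]
eef_rot: [0.009, 0.953, -0.027, 0.301]
wrist_force: [-9.5, 4.1, 12.3]
grip_width: 0.0003
grip_force: 8.0
```

>>> {"fn": "drive_tool", "kwargs": {
  "plan": [0,0,0.5,0,0,0,0,0,0,0.5,0,0,0,0]
}}

```text
time_s: 5.57
ee_pos: [0.5624, -0.199, 0.1114]
eef_rot: [0.009, 0.953, -0.027, 0.301]
wrist_force: [-19.5, 5.4, 22.4]
grip_width: 0.0006
grip_force: 15.0
```

>>> {"fn": "drive_tool", "kwargs": {
  "plan": [0,0,0.5,0,0,0,0,0,0,0.5,0,0,0,0]
}}

```text
time_s: 5.73
ee_pos: [0.5625, -0.199, 0.1113]
eef_rot: [0.009, 0.953, -0.027, 0.301]
wrist_force: [-29.3, 6.0, 32.8]
grip_width: 0.0007
grip_force: 22.3
```

Both caps are home. I'll retreat along the slant.

>>> {"fn": "drive_tool", "kwargs": {
  "plan": [0,0,-12,0,0,0,0,0,0,-26,0,0,0,0,0,0,-30,0,0,0,0,0,0,-30,0,0,0,0,0,0,-30,0,0,0,0,0,0,-30,0,0,0,80,0,0,-22,0,0,0,80,0,0,0,0,0,0,80]
}}

```text
time_s: 6.4
ee_pos: [0.4598, -0.1941, 0.2607]
eef_rot: [0.012, 0.953, -0.027, 0.303]
wrist_force: [0.7, -0.1, 0.5]
grip_width: 0.0181
grip_force: 0.0
```

```bash
cat >>h.py <<'E'
G=np.array([.592,.247,0]);GY=np.radians(23.3)
GX=np.array([np.cos(GY),np.sin(GY),0]);RG=frame(GX,-EZ);RB=frame(EX,-EZ)
E
python3 -c "
from h import *
print(cur()[0]);delta(G+.20*EZ,RG)
im=arm.capture('scene');cv2.imwrite('pics/scene2.png',cv2.resize(im[120:300,140:380],(720,540)))"
```

```text
[ 0.45976142 -0.19411931  0.26065045]
rotate first [  35.88  -21.69 -112.27] 119.8 then shift mm [352.8 295.9  60.7] 464.5
```

View pics/scene2.png

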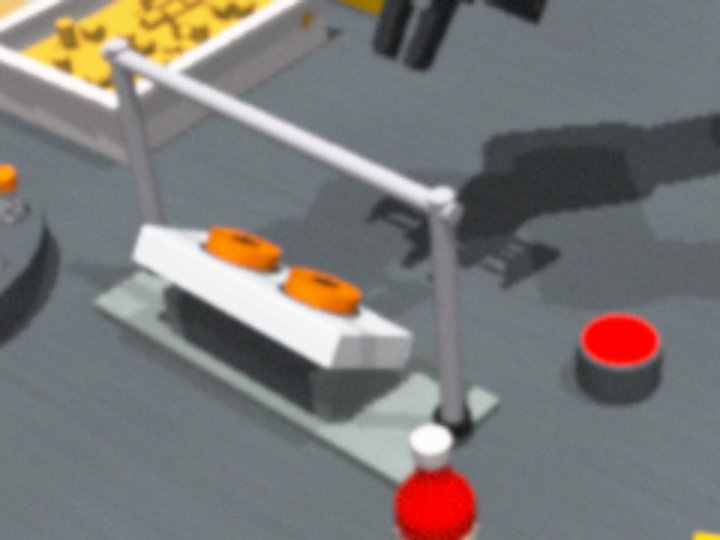

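Both caps are seated flush on the slope, at (243,248) and (322,290). Now I'll turn the tool upright for the guard.

>>> {"fn": "drive_tool", "kwargs": {
  "plan": [0,0,-5,1.99,-1.21,-6.24,80,0,0,-5,1.99,-1.21,-6.24,80,0,0,-5,1.99,-1.21,-6.24,80,0,0,-5,1.99,-1.21,-6.24,80,0,0,0,1.99,-1.21,-6.24,80,0,0,0,1.99,-1.21,-6.24,80,0,0,0,1.99,-1.21,-6.24,80,0,0,0,1.99,-1.21,-6.24,80,0,0,0,1.99,-1.21,-6.24,80,0,0,0,1.99,-1.21,-6.24,80,0,0,0,1.99,-1.21,-6.24,80,0,0,0,1.99,-1.21,-6.24,80]
}}

```text
time_s: 7.45
ee_pos: [0.4502, -0.1935, 0.2722]
eef_rot: [0.0, 0.782, 0.612, 0.118]
wrist_force: [-0.3, -0.3, 0.8]
grip_width: 0.0802
grip_force: 0.0
```

>>> {"fn": "drive_tool", "kwargs": {
  "plan": [0,0,0,1.99,-1.21,-6.24,80,0,0,0,1.99,-1.21,-6.24,80,0,0,0,1.99,-1.21,-6.24,80,0,0,0,1.99,-1.21,-6.24,80,0,0,0,1.99,-1.21,-6.24,80,0,0,0,1.99,-1.21,-6.24,80,0,0,0,0,0,0,80]
}}

```text
time_s: 8.03
ee_pos: [0.4505, -0.1927, 0.2722]
eef_rot: [-0.004, 0.546, 0.838, -0.0]
wrist_force: [0.0, 0.2, -0.2]
grip_width: 0.0802
grip_force: 0.0
```

```bash
python3 -c "
from h import *
p,R,s=cur();print(p,s['joint_pos'].round(2));delta(G+.20*EZ,RG)"
```

```text
[ 0.45052935 -0.19273442  0.27217786] [-0.65  0.27  1.42 -0.    1.46 -1.06]
rotate first [-0.26 -0.35  0.47] 0.6 then shift mm [347.9 303.9  72.2] 467.5
```

>>> {"fn": "drive_tool", "kwargs": {
  "plan": [0,0,0,-0.26,-0.35,0.47,80,31,27,0,0,0,0,80,31,27,0,0,0,0,80,31,27,0,0,0,0,80,31,27,0,0,0,0,80,31,27,0,0,0,0,80,31,27,0,0,0,0,80,31,27,0,0,0,0,80,31,27,0,0,0,0,80,31,27,0,0,0,0,80,31,27,0,0,0,0,80,7,7,0,0,0,0,80]
}}

```text
time_s: 9.03
ee_pos: [0.5816, 0.2117, 0.2724]
eef_rot: [0.0, 0.552, 0.834, 0.001]
wrist_force: [1.1, -0.0, -0.3]
grip_width: 0.0801
grip_force: 0.0
```

```bash
python3 -c "
from h import *
delta(G+.047*EZ,RG)
W=arm.camera_params('wrist');im=arm.capture('wrist');cv2.imwrite('pics/wrist1.png',im)
h=cv2.cvtColor(im,cv2.COLOR_BGR2HSV);m=cv2.inRange(h,(20,130,60),(34,255,255))
k,l,st,c=cv2.connectedComponentsWithStats(m);print([(c[i].round(1).tolist(),st[i].tolist()) for i in range(1,k) if st[i,4]>300])
print('expect',proj(W,G+.057*EZ))
yv=RG[:,0]
for a in(-.085,.085):
  for b in(-.017,.017): print(proj(W,G+.057*EZ+a*yv+b*GX).round(1))"
```

```text
rotate first [ 0.11 -0.07 -0.31] 0.3 then shift mm [ 28.3  23.6 225.4] 228.4
[([349.9, 164.4], [318, 65, 65, 207, 12085]), ([567.0, 147.5], [474, 73, 166, 140, 11373]), ([577.2, 400.0], [547, 357, 49, 82, 1126]), ([71.8, 413.6], [58, 368, 41, 71, 768]), ([576.6, 468.3], [461, 457, 179, 19, 1385])]
expect [353.99182633 175.34456585]
[333.6 271. ]
[371.7 270.8]
[333.5  65.1]
[377.5  64.9]
```

View pics/wrist1.png

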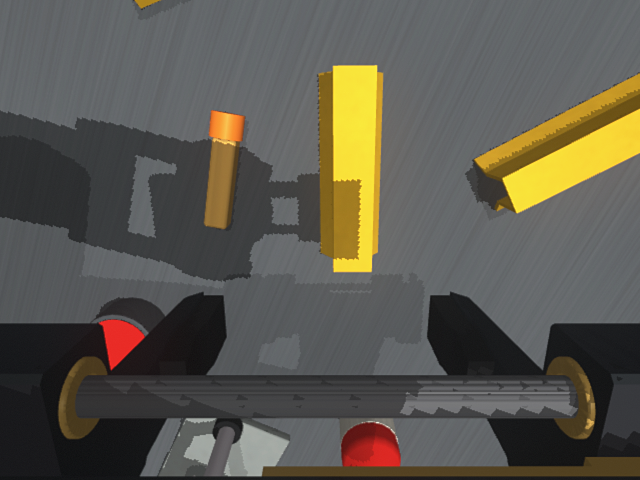

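The wrist view agrees with the measured guard pose: the predicted crown corners (333,271), (372,271), (333,65) and (377,65) lie on the crown. The valve at (222,170) is clear. Descending now.

>>> {"fn": "drive_tool", "kwargs": {
  "plan": [14,12,10,0,0,-0.3,80,14,12,20,0,0,0,80,0,0,25,0,0,0,80,0,0,25,0,0,0,80,0,0,25,0,0,0,80,0,0,25,0,0,0,80,0,0,25,0,0,0,80,0,0,20,0,0,0,80,0,0,15,0,0,0,80,0,0,10,0,0,0,80,0,0,0,0,0,0,80]
}}

```text
time_s: 10.0
ee_pos: [0.5917, 0.2406, 0.0717]
eef_rot: [-0.0, 0.551, 0.834, -0.001]
wrist_force: [-0.5, 0.5, 0.2]
grip_width: 0.0798
grip_force: 0.0
```

```bash
python3 -c "
from h import *
delta(G+.048*EZ,RG);print(cur()[0])"
```

```text
rotate first [-0.11  0.03 -0.19] 0.2 then shift mm [ 5.7  2.9 23.7] 24.6
[0.5916503  0.24060542 0.07170237]
```

>>> {"fn": "drive_tool", "kwargs": {
  "plan": [5.7,2.9,10,0,0,-0.2,70,0,0,8,0,0,0,70,0,0,5.5,0,0,0,60,0,0,0,0,0,0,30,0,0,0,0,0,0,25,0,0,0,0,0,0,25,0,0,0,0,0,0,25,0,0,0,0,0,0,25,0,0,0,0,0,0,25],
  "squeeze": 25
}}

```text
time_s: 10.75
ee_pos: [0.5928, 0.2483, 0.0509]
eef_rot: [0.001, 0.548, 0.836, 0.0]
wrist_force: [-2.1, -0.5, 3.2]
grip_width: 0.034
grip_force: 25.0
```

```bash
python3 -c "
from h import *
delta(G+.048*EZ,RG);p,R,s=cur();print(p,s['grip_width'],s['grip_force'])"
```

```text
rotate first [0.11 0.1  0.18] 0.2 then shift mm [-0.9 -1.2  2.9] 3.3
[0.59276723 0.2483059  0.05089912] 0.033972006797209554 25.000188569538295
```

>>> {"fn": "drive_tool", "kwargs": {
  "plan": [0,0,-12,0,0,0,25,0,0,-24,0,0,0,25,0,0,-26,0,0,0,25,0,0,-26,0,0,0,25,0,0,-26,0,0,0,25,0,0,-26,0,0,0,25,0,0,-26,0,0,0,25,0,0,-26,0,0,0,25,0,0,-26,0,0,0,25,0,0,-26,0,0,0,25,0,0,-26,0,0,0,25,0,0,-20,0,0,0,25]
}}

```text
time_s: 11.75
ee_pos: [0.5918, 0.2486, 0.3435]
eef_rot: [0.002, 0.548, 0.836, 0.001]
wrist_force: [0.9, 0.6, -2.3]
grip_width: 0.0336
grip_force: 25.0
```

```bash
python3 -c "
from h import *
p,R,s=cur();print(p,s['grip_width'],s['wrist_force'],s['joint_pos'].round(2));delta(MID+.110*EZ,RB)"
```

```text
[0.59176479 0.24859972 0.34346814] 0.03358890687103919 [ 0.8809109   0.62975502 -2.3393163 ] [ 0.21  0.52  0.83 -0.    1.79 -0.2 ]
rotate first [ 0.27  0.06 26.69] 26.7 then shift mm [-491.1    5.9   10.5] 491.3
```

>>> {"fn": "drive_tool", "kwargs": {
  "plan": [0,0,0,0.05,0.01,5.34,25,0,0,0,0.05,0.01,5.34,25,0,0,0,0.05,0.01,5.34,25,0,0,0,0.05,0.01,5.34,25,0,0,0,0.05,0.01,5.34,25,-15,0,0,0,0,0,25,-28,0,0,0,0,0,25,-28,0,0,0,0,0,25,-28,0,0,0,0,0,25,-28,0,0,0,0,0,25,-28,0,0,0,0,0,25,-28,0,0,0,0,0,25]
}}

```text
time_s: 12.75
ee_pos: [0.5811, 0.0639, 0.3411]
eef_rot: [-0.0, 0.726, 0.688, -0.001]
wrist_force: [1.0, -0.5, -2.6]
grip_width: 0.0344
grip_force: 25.0
```

>>> {"fn": "drive_tool", "kwargs": {
  "plan": [-28,0,0,0,0,0,25,-28,0,0,0,0,0,25,-28,0,0,0,0,0,25,-28,0,0,0,0,0,25,-28,0,0,0,0,0,25,-28,0,0,0,0,0,25,-28,0,0,0,0,0,25,-28,0,0,0,0,0,25,-28,0,0,0,0,0,25,-28,0,0,0,0,0,25,-15,0,0,0,0,0,25,0,0,0,0,0,0,25]
}}

```text
time_s: 13.75
ee_pos: [0.5644, -0.2317, 0.3405]
eef_rot: [-0.001, 0.727, 0.686, -0.001]
wrist_force: [0.4, -0.0, -2.3]
grip_width: 0.0334
grip_force: 25.0
```

```bash
python3 -c "
from h import *
p,R,s=cur();print(p,s['grip_width']);delta(MID+.110*EZ,RB)
print('bar in tool',R.T@(MID-p))
W=arm.camera_params('wrist')
for a in(-.17,.17): print(proj(W,MID+a*EY+.011*EZ),proj(W,MID+a*EY))
cv2.imwrite('pics/wrist2.png',arm.capture('wrist'));cv2.imwrite('pics/top2.png',arm.capture('top'))"
```

```text
[ 0.564398   -0.23170035  0.34053651] 0.03343571555346321
rotate first [-0.15  0.06 -0.15] 0.2 then shift mm [-10.1   6.4   7.5] 14.1
bar in tool [-0.00991124  0.00670764  0.11753051]
[336.08027005 483.14807129] [335.77735772 470.65857723]
[338.90424898 -67.09361951] [338.31691428 -57.85205904]
```

View pics/wrist2.png

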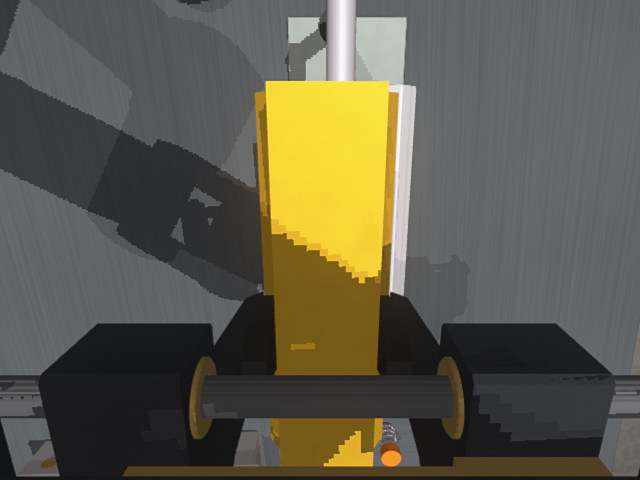

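The wrist view shows the bar emerging at (341,40) beyond the guard, whose far crown edge runs from 266 to 389 in row 82. I'll cast both into tool axes to get the lateral offset.

```bash
python3 -c "
from h import *
p,R,s=cur();W=arm.camera_params('wrist');im=cv2.imread('pics/wrist2.png');h=cv2.cvtColor(im,cv2.COLOR_BGR2HSV)
for r in(84,100,140,180):
    m=cv2.inRange(h[r:r+1],(20,130,200),(34,255,255))[0];x=np.where(m)[0];e=[R.T@(onz(W,(u,r),p[2]+.0061)-p) for u in(x.min(),x.max()+1)]
    print('guard',r,x.min(),x.max(),(e[0]+e[1])[:2]/2,e[1][1]-e[0][1])
g=im.astype(int)
for r in(4,10,50,70):
    b=g[r,300:380].min(1);x=np.where(b>150)[0]+300;print(r,x.min(),x.max(),g[r,320:362,1].tolist() if r==50 else '')
"
```

```text
guard 84 266 388 [0.08315881 0.00037597] 0.03411200764458584
guard 100 266 388 [0.07896131 0.00037779] 0.03447671513068108
guard 140 268 395 [0.06806371 0.00167817] 0.03686236484559167
guard 180 269 393 [0.05655125 0.00157188] 0.03701503351640635
4 329 354 
10 329 354 
50 319 379 [183, 181, 184, 195, 195, 186, 132, 115, 138, 157, 166, 170, 179, 189, 195, 202, 210, 219, 225, 237, 246, 249, 248, 245, 241, 232, 222, 211, 206, 200, 192, 185, 180, 168, 142, 137, 177, 198, 197, 198, 197, 197]
70 306 379
```

```bash
python3 -c "
from h import *
p,R,s=cur();W=arm.camera_params('wrist');im=cv2.imread('pics/wrist2.png').astype(int)
print(im[4,318:364,1].tolist());print(im[50,318:364,2].tolist(),im[70,318:364,0].tolist())
for r,u in((4,341.3),(50,340.8)): print(R.T@(onz(W,(u,r),.223)-p))
for r,u in((4,14),(50,14)): print((R.T@(onz(W,(341+u,r),.223)-onz(W,(341-u,r),.223))).round(4))
"
```

```text
[100, 99, 99, 101, 102, 104, 103, 96, 80, 113, 137, 154, 163, 170, 176, 185, 192, 198, 208, 216, 222, 232, 243, 248, 248, 246, 241, 236, 227, 218, 209, 201, 196, 189, 184, 177, 165, 141, 111, 97, 98, 101, 98, 98, 98, 101]
[118, 175, 177, 175, 178, 188, 189, 180, 131, 121, 145, 163, 174, 179, 188, 196, 203, 211, 219, 224, 231, 242, 248, 249, 249, 248, 245, 238, 228, 219, 214, 206, 199, 192, 186, 175, 150, 139, 172, 191, 191, 191, 190, 189, 190, 188] [184, 184, 184, 182, 183, 183, 185, 178, 128, 118, 142, 162, 171, 177, 186, 194, 200, 209, 216, 222, 229, 241, 248, 249, 249, 246, 241, 233, 222, 214, 208, 201, 192, 187, 179, 164, 142, 147, 165, 165, 163, 163, 163, 163, 163, 163]
[0.13210357 0.00810931 0.11791334]
[0.10969343 0.00806388 0.11792154]
[-0.      0.0149 -0.    ]
[-0.      0.0153 -0.    ]
```

>>> {"fn": "drive_tool", "kwargs": {
  "plan": [-4.5,3.7,0,0,0,0,25,-4,3.7,0,0,0,0,25,0,0,10,0,0,0,25,0,0,15,0,0,0,25,0,0,15,0,0,0,25,0,0,15,0,0,0,25,0,0,12,0,0,0,25,0,0,10,0,0,0,25,0,0,0,0,0,0,25]
}}

```text
time_s: 14.6
ee_pos: [0.5719, -0.2369, 0.2618]
eef_rot: [-0.002, 0.726, 0.687, -0.001]
wrist_force: [0.4, -0.2, -3.3]
grip_width: 0.0339
grip_force: 25.0
```

```bash
python3 -c "
from h import *
p,R,s=cur();print(p,s['wrist_force']);delta(MID+.0059*EZ+.0014*EX,RB)
im=arm.capture('scene');cv2.imwrite('pics/scene3.png',cv2.resize(im[70:250,140:380],(720,540)))"
```

```text
[ 0.57194401 -0.2368827   0.26182259] [ 0.36179107 -0.1560418  -3.27602521]
rotate first [-0.29 -0.05  0.04] 0.3 then shift mm [-5.3 -0.1 32.9] 33.3
```

View pics/scene3.png

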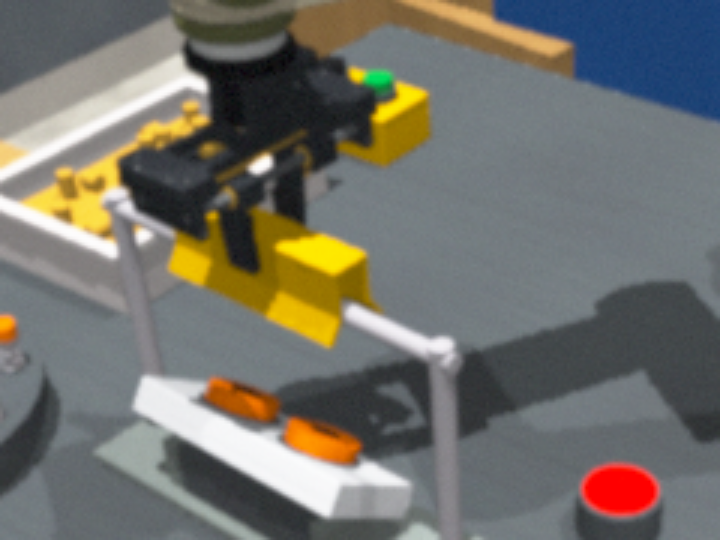

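The guard is astride the bar at (320,285), with the bar running inside its sides. I'll lower it until it touches.

>>> {"fn": "drive_tool", "kwargs": {
  "plan": [-4,0,8,-0.2,0,0,25,0,0,8,0,0,0,25,0,0,6,0,0,0,25,0,0,4,0,0,0,25,0,0,2,0,0,0,25,0,0,1,0,0,0,25,0,0,0,0,0,0,25]
}}

```text
time_s: 15.23
ee_pos: [0.5719, -0.2416, 0.2348]
eef_rot: [0.001, 0.727, 0.687, 0.0]
wrist_force: [0.1, 0.1, -2.1]
grip_width: 0.0337
grip_force: 25.0
```

>>> {"fn": "drive_tool", "kwargs": {
  "plan": [0,0,1,0,0,0,25,0,0,1,0,0,0,25,0,0,0,0,0,0,25]
}}

```text
time_s: 15.48
ee_pos: [0.5718, -0.2416, 0.2329]
eef_rot: [0.001, 0.727, 0.687, 0.0]
wrist_force: [0.5, -0.8, -2.4]
grip_width: 0.0339
grip_force: 25.0
```

>>> {"fn": "drive_tool", "kwargs": {
  "plan": [0,0,1,0,0,0,25,0,0,0,0,0,0,25]
}}

```text
time_s: 15.65
ee_pos: [0.5718, -0.2416, 0.2317]
eef_rot: [0.001, 0.727, 0.687, 0.0]
wrist_force: [-0.4, -0.0, -2.4]
grip_width: 0.034
grip_force: 25.0
```

>>> {"fn": "drive_tool", "kwargs": {
  "plan": [0,0,1,0,0,0,25,0,0,1,0,0,0,25,0,0,0,0,0,0,25]
}}

```text
time_s: 15.9
ee_pos: [0.5718, -0.2416, 0.2296]
eef_rot: [0.001, 0.727, 0.687, 0.0]
wrist_force: [0.2, 0.1, -3.0]
grip_width: 0.0337
grip_force: 25.0
```

>>> {"fn": "drive_tool", "kwargs": {
  "plan": [0,0,0.7,0,0,0,25,0,0,0,0,0,0,25]
}}

```text
time_s: 16.07
ee_pos: [0.5718, -0.2416, 0.229]
eef_rot: [0.001, 0.727, 0.687, 0.0]
wrist_force: [-0.2, -0.0, -1.5]
grip_width: 0.0339
grip_force: 25.0
```

>>> {"fn": "drive_tool", "kwargs": {
  "plan": [0,0,0.7,0,0,0,25,0,0,0,0,0,0,25]
}}

```text
time_s: 16.23
ee_pos: [0.5719, -0.2417, 0.2287]
eef_rot: [0.001, 0.727, 0.687, 0.0]
wrist_force: [-0.1, -0.6, -0.6]
grip_width: 0.034
grip_force: 25.0
```

>>> {"fn": "drive_tool", "kwargs": {
  "plan": [0,0,0.5,0,0,0,25,0,0,0,0,0,0,25,0,0,0,0,0,0,25]
}}

```text
time_s: 16.48
ee_pos: [0.5719, -0.2417, 0.2287]
eef_rot: [0.001, 0.727, 0.687, 0.0]
wrist_force: [-3.7, 0.8, 6.4]
grip_width: 0.0336
grip_force: 25.0
```

>>> {"fn": "drive_tool", "kwargs": {
  "plan": [0,0,0,0,0,0,37,0,0,0,0,0,0,41,0,0,0,0,0,0,50,0,0,0,0,0,0,60,0,0,0,0,0,0,70,0,0,0,0,0,0,70,0,0,-8,0,0,0,70,0,0,-15,0,0,0,70,0,0,-20,0,0,0,70,0,0,-25,0,0,0,70,0,0,-25,0,0,0,70,0,0,-25,0,0,0,70]
}}

```text
time_s: 17.48
ee_pos: [0.5715, -0.2413, 0.3479]
eef_rot: [0.001, 0.727, 0.687, 0.0]
wrist_force: [0.1, 1.3, 0.6]
grip_width: 0.0701
grip_force: 0.0
```

```bash
python3 -c "
from h import *
a=arm.capture('scene');b=arm.capture('wrist')
cv2.imwrite('pics/end.png',np.hstack([cv2.resize(a[70:310,140:460],(400,300)),cv2.resize(b,(400,300))]))"
```

```text
(no output)
```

View pics/end.png

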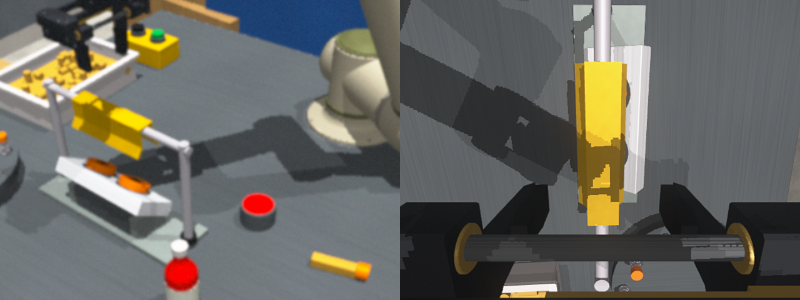

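The guard hangs on the bar at scene crop (110,122), the gripper is clear and the bystanders look unmoved. I'll let it settle, check its centring and hand in.

>>> {"fn": "drive_tool", "kwargs": {
  "plan": [0,0,-5,0,0,0,70,0,0,0,0,0,0,70,0,0,0,0,0,0,70,0,0,0,0,0,0,70,0,0,0,0,0,0,70,0,0,0,0,0,0,70,0,0,0,0,0,0,70,0,0,0,0,0,0,70,0,0,0,0,0,0,70,0,0,0,0,0,0,70,0,0,0,0,0,0,70,0,0,0,0,0,0,70]
}}

```text
time_s: 18.58
ee_pos: [0.5717, -0.2415, 0.3509]
eef_rot: [0.001, 0.727, 0.687, 0.0]
wrist_force: [1.5, -0.7, 0.8]
grip_width: 0.07
grip_force: 0.0
```

```bash
python3 -c "
from h import *
W=arm.camera_params('wrist')
def m():
    h=cv2.cvtColor(arm.capture('wrist'),cv2.COLOR_BGR2HSV);h[360:]=0
    k,l,st,c=cv2.connectedComponentsWithStats(cv2.inRange(h,(20,130,60),(34,255,255)))
    i=1+st[1:,4].argmax();return l==i,st[i],c[i]
a,s,c=m();b,_,c2=m();print(s,c,'moving px',int((a^b).sum()))
d=onz(W,(c[0],s[1]),.235)-MID;print('far end along bar (expect 0.085)',d@EY,'x',d@EX)"
```

```text
[  282   100    83   260 19258] [323.43914217 222.102399  ] moving px 12
far end along bar (expect 0.085) 0.08428640704307766 x 0.0001391874445996
```

The guard is centred and still, so I'm handing in.

```bash
python3 -c "
from rig import arm
print(arm.hand_in())"
```

```text
the job is handed in; nothing more can be done
None
```

The job is handed in, though hand-in gave no verdict: both caps are pressed to their hard stops, the guard hangs still and centred to about 1 mm on the bar, and the pot, bottle and valve look unmoved in the last picture.

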